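Set both mirror-light faders to their markers

ROBOT

A 6-joint arm with a two-finger parallel gripper is mounted at the origin on the work surface. World frame = base frame: x ahead of the robot, y to its left, z up, the work surface at z = 0. Lengths are in mm, angles in rad, forces in N, time in s.
With the tool pointing down it reaches from about 375 to 825 mm from the base axis. Payload 5.5 kg.
Tool frame: the origin (TCP) lies at the very end of the fingers, on their centre line; the grasp point (between the pads) lies 19 mm behind it; z points along the fingers, y is the line along which they close (so a half turn about z gives the same grasp; the last joint's range is limited). The gripper opens to 85 mm and grips with 20 to 120 N. Pads are 22 mm wide; open, the fingers measure 114 mm over their backs; the gripper's body (76 mm by 85 mm) begins 54 mm behind the grasp point. The pads swing forward as they close: fully open they stand 13 mm farther back than shut.
Start: joints at [1.274, 0.314, -0.047, 1.21, 0, 1.571], TCP at [175.474, 573.763, 201.199] pointing down, gripper open.
Joint ranges: [-2.67, 2.67], [-0.69, 1.73], [-1.03, 1.25], [-2.08, 2.16], [-1.42, 1.45], [-3.14, 3.14]. Speed limits (rad/s): [2.39, 2.39, 3.01, 3.14, 3.14, 3.14].

INTERFACE

Orientations are given as a 3x3 rotation matrix whose columns are the frame's x, y, z axes.
In Python, from workcell import manip, optics, hand_in gives the robot as it stands.
- The arm moves only by the shell command python3 -m creep 'ROWS' [FORCE]. ROWS is JSON, a list of rows, each a list of 7 numbers: the opening in per cent of the stroke, from 0 (shut) to 100 (fully open), then the shift along the tool's x, y, z in units of 0.5 m (1.0 is 0.5 m), then the turn, a rotation vector about the tool's x, y, z in units of 30 degrees (1.0 is 30 degrees). In form: [[fingers, dx, dy, dz, wx, wy, wz], ...]. A call has exactly 8 rows; each row is the pose to reach, as a shift and turn from the pose commanded when the call began, along the tool's axes at that moment; what a row does not reach only later rows make up. A row lasts 1/10 s, in which the tool goes at most 50 mm and 8.59 degrees, less where a joint would pass 70% of its speed; a pose out of reach is approached as far as the arm can. A call with a number of a shift or a turn outside -1 to 1 is refused whole. A call with a gripper value outside its range is refused whole. The fingers move at their own pace and stop on an object; FORCE is the grip in N (left out, the last holds). Time passes only in rows, so rows that repeat a pose let the fingers close, or fill a call up. It gives the time, the measured TCP pose, the force, the opening and the grip force at its end, in the units of the state.
- manip.state(): the state, without advancing time (a new reading comes with each control period).
- optics.read_camera(name): name is "scene" or "top" or "wrist"; returns a dict with "image" (400x640x3 uint8, red, green, blue), "range_z" (400x640 float32, mm along the optical axis (not along the pixel's ray), 0 where there is no reading), "camera_matrix" (3x3 intrinsics, pixels), "cam_to_world" (4x4, takes a point from camera to world coordinates); the wrist camera has in their place "T_tool_cam" (4x4, takes a point from camera to tool coordinates, whose origin is the TCP and whose axes are the flange's). Camera axes: x right, y up, looking along -z (the intrinsics and any distortion apply to the point x, -y, -z); pixel columns grow to the right and rows downward; lengths in mm; the calibration is good to about 2 mm. A picture is of the moment at which its call begins: read the wrist's pose just before it.
- hand_in(): hands the job in; it is judged then, once.
The state is a dict: "time_s": time; "joint_positions": joint angles; "qvel": joint speeds; "effort": joint torques, N m; "eef_pos": TCP position; "eef_rot": TCP orientation; "ft_force": force on the tool from outside, world axes, zero at the start; "ft_torque": the same for the moment, N m; "gripper_width": finger opening in mm; "finger_force": force on a finger pad.
Only numpy, scipy, OpenCV 4.12 (cv2) and the standard library are available. Lean on these libraries where they do the work, as an engineer would, in place of code of your own. Each camera call takes 0.05 s, during which the arm holds its last target. There are 200 camera calls.

TASK

Set the vanity mirror's light to the marked preset: on the white control box, slide the black brightness grip and the black warmth grip along their tracks until the white line on each grip is level with the middle of the rose-gold marker beside its own track. Leave the markers where they are, and do not disturb the other things on the counter.

Things in the scene. Friction and masses are not known exactly. Their poses are not given: they have to be found in the camera images.
- console: white mirror-light control box fixed to the counter, 190 (its x) x 240 (its y) x 30 mm tall, yaw varies up to 35 deg; origin at the centre of its underside. On its flat top two fader tracks run parallel to its y: brightness at x = -45 mm (nearer the robot, small and large grey end dots), warmth at x = +45 mm (farther, blue dot at the -y end, yellow at the +y end)
- bright (a joint): position of the brightness grip along its track, 0 to 0.12 m; 0 is the -y end of the track (grip centre at console y = -60 mm), growing towards console +y. It slides with about 2 N of friction and stays where it is left; no spring.
- bright_line (a point): top centre, on the white line, of the brightness grip (nearer the robot; it starts towards its -y end): a black block 24 mm along the track (console y), 34 mm across it, from 2 to 32 mm above the box's top, so this point is 62 mm above the counter. Axes as the console's
- bright_mark (a point): top centre of the brightness marker: a square reddish rose-gold plate 16 mm along the track, 14 mm across, 3 mm high on the box's top, 25 mm from the track's centre line on its console +x side. Stiff (40 N to shift); its place varies. Axes as the console's: the grip is right when both points agree along console y
- warm (a joint): position of the warmth grip along its track, 0 to 0.12 m; 0 is the -y end of the track (grip centre at console y = -60 mm), growing towards console +y. It slides with about 2 N of friction and stays where it is left; no spring.
- warm_line (a point): top centre, on the white line, of the warmth grip (farther from the robot; it starts towards its +y end): a black block 24 mm along the track (console y), 34 mm across it, from 2 to 32 mm above the box's top, so this point is 62 mm above the counter. Axes as the console's
- warm_mark (a point): top centre of the warmth marker: a square reddish rose-gold plate 16 mm along the track, 14 mm across, 3 mm high on the box's top, 25 mm from the track's centre line on its console +x side. Stiff (40 N to shift); its place varies. Axes as the console's: the grip is right when both points agree along console y
- organiser_rim (a point): point on the rim of the clear acrylic turntable organiser (230 mm across, holding jars and bottles, up to 130 mm tall), 54 mm above the counter; it stands to the left of the console and spins easily
- tumbler: white ceramic tumbler, open cup 74 mm across and 100 mm tall; origin at the centre of its underside; a bystander
- perfume: amber glass perfume bottle, 34 x 58 mm and 70 mm tall, with a black cap up to 108 mm; origin at the centre of its underside; a bystander
- cream: round blue cream jar, 60 mm across, 50 mm tall; origin at the centre of its underside; a bystander
- lipstick: standing rose-gold lipstick case, 22 mm across, 75 mm tall; origin at the centre of its underside; a bystander
- comb: bamboo comb lying flat, 34 x 170 mm (long along its y), 5 mm thick; origin at about the centre of its underside; a bystander

How it is judged (in metres and radians):
At the end, for the whole second after the job is handed in: Both grips are at rest with the white line within the width of their own marker (no more than 8 mm from its middle along the track) (y of bright_line in the frame of bright_mark between -0.008 and 0.008 m and velocity of joint bright between -0.005 and 0.005 m/s and y of warm_line in the frame of warm_mark between -0.008 and 0.008 m and velocity of joint warm between -0.005 and 0.005 m/s); the robot touches nothing.
It fails at once if the tumbler, perfume bottle, cream jar, lipstick or comb is displaced by more than 20 mm or tipped over (distance of any of tumbler, perfume, cream, lipstick, comb from where it was at the start of the episode above 0.02 m or angle between any of tumbler, perfume, cream, lipstick, comb's own z axis and vertical above 0.5 rad).
It fails at once if the turntable organiser is turned by more than 20 mm at its rim (distance of organiser_rim from where it was at the start of the episode above 0.02 m).
It fails at once if the brightness marker is shifted by more than 4 mm (distance of bright_mark from where it was at the start of the episode above 0.004 m).
It fails at once if the warmth marker is shifted by more than 4 mm (distance of warm_mark from where it was at the start of the episode above 0.004 m).
It also fails if it takes over 48 s, if anything falls off the work surface, if the arm or the gripper's body presses on something with over 40 N, if the wrist force passes 120 N, or if a joint passes its speed limit or range.

## Working session

There is one attempt and no reset: what is moved stays moved. The work goes in short steps, Python scripts to look and compute and a shell command to move; the robot and the scene stay as the last step left them, time stands still between calls to the robot, and variables do not carry over. Pictures are saved under pics/ and viewed, at most 10 in all, crops included, and the job is handed in when it is done.

```bash
mkdir -p pics; cat > h.py <<'E'
import numpy as np,cv2
from workcell import manip,optics
def cam(n):
    s=manip.state(); d=optics.read_camera(n)
    if 'cam_to_world' in d: T=np.array(d['cam_to_world'])
    else:
        W=np.eye(4);W[:3,:3]=s['eef_rot'];W[:3,3]=s['eef_pos'];T=W@np.array(d['T_tool_cam'])
    return d,T
def ray(d,T,uv,z):
    K=np.array(d['camera_matrix']);u,v=uv
    r=T[:3,:3]@np.array([(u-K[0,2])/K[0,0],-(v-K[1,2])/K[1,1],-1.]);o=T[:3,3]
    return o+r*(z-o[2])/r[2]
def cloud(d,T):
    K=np.array(d['camera_matrix']);Z=d['range_z'];v,u=np.mgrid[:Z.shape[0],:Z.shape[1]]
    P=np.stack([(u-K[0,2])/K[0,0]*Z,-(v-K[1,2])/K[1,1]*Z,-Z],-1)
    return P@T[:3,:3].T+T[:3,3]
E
python3 - <<'E'
from h import *
d,T=cam('top');cv2.imwrite('pics/top.png',d['image'][...,::-1]);print({k:v for k,v in d.items() if k not in('image','range_z')})
np.savez('top.npz',im=d['image'],P=cloud(d,T))
d,T=cam('scene');cv2.imwrite('pics/scene.png',d['image'][...,::-1]);print(T)
s=manip.state();print(s['eef_rot'],s['gripper_width'],s['time_s'])
E
```

```text
{'camera_matrix': array([[385.37853827,   0.        , 318.51481267],
       [  0.        , 385.37853827, 199.39222969],
       [  0.        ,   0.        ,   1.        ]]), 'cam_to_world': array([[ 1.67567647e-03,  9.90792791e-01, -1.35376651e-01,
         3.93413986e+02],
       [-9.99972738e-01,  6.86665432e-04, -7.35198888e-03,
         2.08811268e+01],
       [-7.19133912e-03,  1.35385280e-01,  9.90766931e-01,
         1.24374140e+03],
       [ 0.00000000e+00,  0.00000000e+00,  0.00000000e+00,
         1.00000000e+00]])}
[[-6.30693304e-01 -5.42690384e-01  5.54718941e-01  1.13952536e+03]
 [ 7.75993664e-01 -4.33908565e-01  4.57774170e-01  5.15759455e+02]
 [-7.73234045e-03  7.19173487e-01  6.94787526e-01  8.38957729e+02]
 [ 0.00000000e+00  0.00000000e+00  0.00000000e+00  1.00000000e+00]]
[[-9.56287425e-01  2.92428108e-01 -4.04039292e-04]
 [ 2.92428383e-01  9.56286273e-01 -1.48485719e-03]
 [-4.78367482e-05 -1.53810281e-03 -9.99998816e-01]] 85.59517485737418 0.1
```

View pics/top.png

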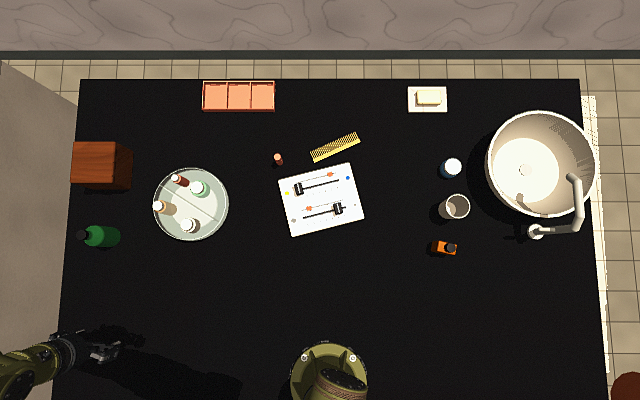

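View pics/scene.png

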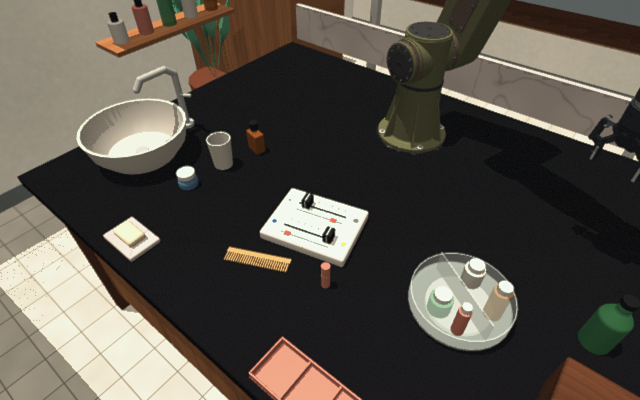

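The top view shows the console at about (321,200). The bright grip is at (339,208) with its marker at (309,208), and the warm grip is at (298,188) with its marker at (330,174). Next I'll measure these.

```bash
python3 - <<'E'
from h import *
d,T=cam('top');im=d['image'];P=cloud(d,T)
hsv=cv2.cvtColor(im,cv2.COLOR_RGB2HSV)
w=np.zeros(im.shape[:2],np.uint8);w[150:250,265:380]=1
m=((hsv[...,2]>150)&(w>0)).astype(np.uint8)
c=max(cv2.findContours(m,0,2)[0],key=cv2.contourArea);c=cv2.convexHull(c)
q=np.array([ray(d,T,p[0],30.)[:2] for p in c],np.float32)
r=cv2.minAreaRect(q);print('rect',r);B=cv2.boxPoints(r);print(B)
e=[B[1]-B[0],B[2]-B[1]];e=max(e,key=np.linalg.norm);yaw=np.arctan2(e[1],e[0]);yaw=yaw if yaw>0 else yaw+np.pi
ey=np.array([np.cos(yaw),np.sin(yaw)]);ex=np.array([ey[1],-ey[0]]);C=np.array(r[0]);print('ey',ey,'yaw',np.degrees(yaw)-90)
loc=lambda p:((p[:2]-C)@ex,(p[:2]-C)@ey)
ins=cv2.drawContours(np.zeros_like(m),[c],-1,1,-1)
red=((hsv[...,1]>70)&((hsv[...,0]<12)|(hsv[...,0]>170))&(hsv[...,2]>90)&(ins>0)).astype(np.uint8)
n,L,S,Ce=cv2.connectedComponentsWithStats(red)
for i in range(1,n):
  if S[i,4]>5: p=ray(d,T,Ce[i],33.);print('mark',Ce[i],S[i,4],p,loc(p),P[int(Ce[i][1]),int(Ce[i][0])])
hi=((P[...,2]>50)&(P[...,2]<75)&(ins>0)).astype(np.uint8)
n,L,S,Ce=cv2.connectedComponentsWithStats(hi)
for i in range(1,n):
  if S[i,4]>5: p=ray(d,T,Ce[i],62.);print('grip',Ce[i],S[i,4],p,loc(p),P[L==i].mean(0))
s=manip.state();R=np.array(s['eef_rot']);
g=np.array([C[0],C[1],200.]);print('shift tool units to centre',R.T@(g-s['eef_pos'])/500)
print(R, s['eef_pos'],s['time_s'])
for n,b in (('cup',(455,207)),('lip',(278,158)),('comb',(335,147)),('perf',(445,248))):print(n,ray(d,T,b,50.))
E
```

```text
rect ((561.3389282226562, 23.60822296142578), (188.12075805664062, 237.69454956054688), 14.47382640838623)
[[ 440.55945   115.17427 ]
 [ 499.96826  -114.9763  ]
 [ 682.1184    -67.957825]
 [ 622.7096    162.19275 ]]
ey [-0.24993774  0.9682619 ] yaw 14.473824
mark [329.46666667 174.06666667] 15 [640.64208575  -5.03386012  33.        ] (np.float64(69.62748819502423), np.float64(-47.55388992090677)) [640.52342431  -3.50854876  34.64188879]
mark [308.58823529 207.82352941] 17 [531.91739277  61.21009068  33.        ] (np.float64(-19.089625800032444), np.float64(43.76200795181199)) [534.45365602  63.05971095  33.71539995]
grip [298.2183908  188.44827586] 87 [589.17415777  92.79617148  62.        ] (np.float64(44.24447187223282), np.float64(60.03497987580108)) [589.28770342  92.83620406  61.36983839]
grip [337.6744186  208.01162791] 86 [528.09262189 -29.49368166  62.        ] (np.float64(-45.46330184466913), np.float64(-43.107044171047754)) [528.13878938 -29.5061452   61.65047186]
shift tool units to centre [-1.05979535 -0.82551914  0.00215383]
[[-9.56271563e-01  2.92480001e-01 -3.82629603e-04]
 [ 2.92480251e-01  9.56270758e-01 -1.24089084e-03]
 [ 2.96174803e-06 -1.29854022e-03 -9.99999157e-01]] [175.33718138 573.30407338 200.54249736] 0.15
cup [ 532.93840527 -394.78945142   50.        ]
lip [689.09691094 158.61880916  50.        ]
comb [724.96076557 -22.47895734  50.        ]
perf [ 406.36287457 -358.36381024   50.        ]
```

All sizes agree: grips at local x of about ±45, markers at -19 and +70. The bright grip needs +87 mm and the warm grip -108 mm. I'll travel at height towards the bright grip.

```bash
python3 -m creep '[[100,-0.03,-0.028,0,0,0,-0.03],[100,-0.09,-0.083,0,0,0,-0.1],[100,-0.16,-0.147,0,0,0,-0.2],[100,-0.23,-0.212,0,0,0,-0.3],[100,-0.3,-0.276,0,0,0,-0.4],[100,-0.37,-0.341,0,0,0,-0.48],[100,-0.43,-0.396,0,0,0,-0.55],[100,-0.46,-0.424,0,0,0,-0.6]]'
python3 - <<'E'
from h import *
s=manip.state();R=np.array(s['eef_rot']);print(R.T@(np.array([528.1,-29.5,s['eef_pos'][2]])-s['eef_pos'])/500)
t=np.degrees(np.arctan2(R[1,1],R[0,1]));print('y angle',t,'turn units',-(104.5-t)/30)
E
```

```text
time_s: 0.95
eef_pos: [334.2, 301.0, 201.1]
eef_rot: [[-1.0, -0.016, 0.0], [-0.016, 1.0, -0.001], [-0.0, -0.001, -1.0]]
ft_force: [-1.1, 0.6, 0.2]
gripper_width: 85.6
finger_force: 0.0
[-3.77015549e-01 -6.67055382e-01  6.66592880e-04]
y angle 90.9223774901424 turn units -0.4525874169952535
```

```bash
python3 -m creep '[[100,-0.03,-0.05,0,0,0,-0.03],[100,-0.075,-0.13,0,0,0,-0.1],[100,-0.12,-0.21,0,0,0,-0.18],[100,-0.168,-0.295,0,0,0,-0.25],[100,-0.215,-0.38,0,0,0,-0.32],[100,-0.265,-0.465,0,0,0,-0.4],[100,-0.31,-0.55,0,0,0,-0.45],[100,-0.34,-0.6,0,0,0,-0.45]]'
python3 - <<'E'
from h import *
import time
d,T=cam('wrist');cv2.imwrite('pics/w1.png',d['image'][...,::-1])
s=manip.state();R=np.array(s['eef_rot']);print(R.T@(np.array([528.1,-29.5,s['eef_pos'][2]])-s['eef_pos'])/500)
t=np.degrees(np.arctan2(R[1,1],R[0,1]));print('y angle',t,'turn units',-(104.5-t)/30)
E
```

```text
time_s: 1.75
eef_pos: [509.6, 3.7, 201.0]
eef_rot: [[-0.969, -0.248, 0.0], [-0.248, 0.969, -0.001], [-0.0, -0.001, -1.0]]
ft_force: [-0.1, 0.8, 0.6]
gripper_width: 85.2
finger_force: 0.0
[-0.01690985 -0.06781786  0.0002345 ]
y angle 104.24171989978333 turn units -0.008609336673888872
```

View pics/w1.png

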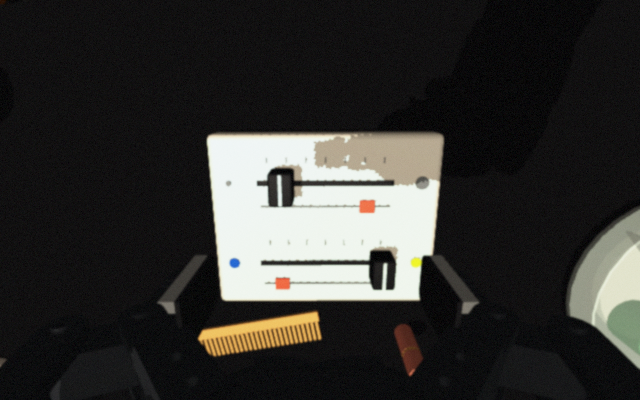

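The wrist view shows the markers at (367,206) and (283,283), and the grips' white lines near (281,187) and (385,275). I'll refine these positions from this view.

```bash
python3 - <<'E'
from h import *
d,T=cam('wrist');im=d['image'];P=cloud(d,T)
C=np.array([561.3,23.6]);ey=np.array([-.25,.968]);ex=np.array([.968,.25])
hsv=cv2.cvtColor(im,cv2.COLOR_RGB2HSV);w=np.zeros(im.shape[:2],bool);w[140:296,220:435]=1
m=((hsv[...,2]>120)&w).astype(np.uint8)
# console long-direction from red/dots; marks
red=((hsv[...,1]>120)&((hsv[...,0]<12)|(hsv[...,0]>170))&(hsv[...,2]>120)&w).astype(np.uint8)
hi=((P[...,2]>52)&(P[...,2]<75)&w).astype(np.uint8)
for nm,mm,z in(('mark',red,33.),('grip',hi,62.)):
  n,L,S,Ce=cv2.connectedComponentsWithStats(mm)
  for i in range(1,n):
    if S[i,4]>40: p=ray(d,T,Ce[i],z);q=p[:2]-C;print(nm,Ce[i].round(1),S[i],p.round(1),'loc',(q@ex).round(1),(q@ey).round(1),'depthmean',np.median(P[L==i],0).round(1))
s=manip.state();R=np.array(s['eef_rot']);print(s['eef_pos'],s['time_s'])
E
```

```text
mark [370.  204.6] [363 199  15  12 174] [530.8  61.2  33. ] loc -20.1 44.0 depthmean [530.5  61.   34. ]
mark [285.3 282. ] [279 277  14  11 146] [641.2  -4.5  33. ] loc 70.3 -47.2 depthmean [640.7  -4.6  34.1]
grip [282.7 186.9] [270 169  26  37 926] [527.2 -30.   62. ] loc -46.4 -43.4 depthmean [526.9 -29.9  62.9]
grip [385.8 271.4] [373 255  27  34 818] [587.3  90.6  62. ] loc 41.9 58.3 depthmean [586.9  90.6  62.7]
[510.06764576   3.70110753 200.75196876] 1.85
```

```bash
python3 -m creep '[[100,-0.008,-0.03,0.02,0,0,-0.01],[100,-0.015,-0.06,0.06,0,0,-0.01],[100,-0.018,-0.074,0.12,0,0,-0.01],[100,-0.018,-0.074,0.18,0,0,-0.01],[100,-0.018,-0.074,0.23,0,0,-0.01],[100,-0.018,-0.074,0.27,0,0,-0.01],[100,-0.018,-0.074,0.29,0,0,-0.01],[100,-0.018,-0.074,0.29,0,0,-0.01]]' 20
python3 -c "
from h import *
d,T=cam('wrist');cv2.imwrite('pics/w2.png',d['image'][...,::-1]);print(manip.state()['eef_pos'])"
```

```text
time_s: 2.65
eef_pos: [524.9, -26.1, 54.9]
eef_rot: [[-0.967, -0.256, -0.003], [-0.256, 0.967, 0.0], [0.003, 0.001, -1.0]]
ft_force: [-1.1, -0.3, -1.1]
gripper_width: 85.7
finger_force: 0.0
[526.04436481 -26.25939285  56.1289292 ]
```

View pics/w2.png

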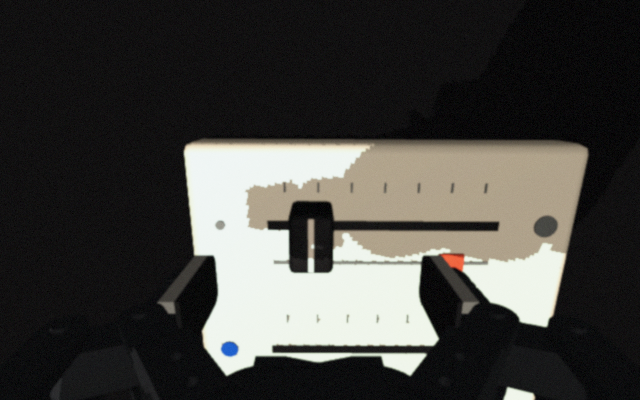

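The grip at (311,237) sits between the fingers, and the marker is clear of the right finger's path. I'll descend and close.

```bash
python3 -m creep '[[100,-0.003,-0.008,0.015,0,0,0],[100,-0.003,-0.008,0.028,0,0,0],[60,-0.003,-0.008,0.028,0,0,0],[20,-0.003,-0.008,0.028,0,0,0],[20,-0.003,-0.008,0.028,0,0,0],[15,-0.003,-0.008,0.028,0,0,0],[15,-0.003,-0.008,0.028,0,0,0],[15,-0.003,-0.008,0.028,0,0,0]]' 20
```

```text
time_s: 3.5
eef_pos: [529.1, -30.3, 42.3]
eef_rot: [[-0.967, -0.255, 0.0], [-0.255, 0.967, -0.0], [-0.0, -0.0, -1.0]]
ft_force: [0.8, 0.0, 0.2]
gripper_width: 12.7
finger_force: 0.0
```

```bash
python3 -c "
from h import *
d,T=cam('wrist');cv2.imwrite('pics/w3.png',d['image'][...,::-1]);s=manip.state();print(s['eef_pos'],s['gripper_width'],s['finger_force'])"
```

```text
[529.10899973 -30.28976813  42.29555737] 12.959907768265493 0.0
```

View pics/w3.png

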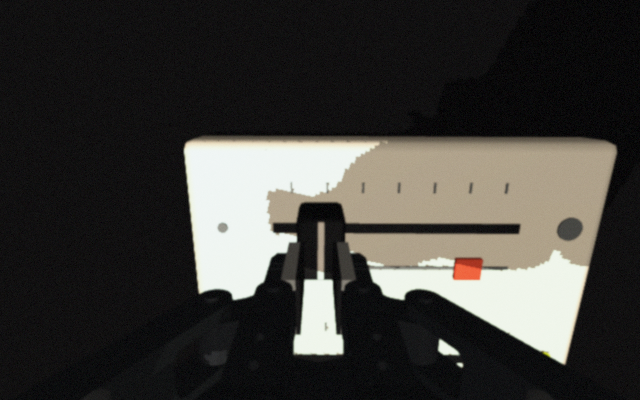

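The fingers flank the grip at (320,245), which looks waisted in the middle. I'll close further to find contact.

```bash
python3 -m creep '[[0,0,0,0,0,0,0],[0,0,0,0,0,0,0],[0,0,0,0,0,0,0],[0,0,0,0,0,0,0],[0,0,0,0,0,0,0],[0,0,0,0,0,0,0],[0,0,0,0,0,0,0],[0,0,0,0,0,0,0]]' 20
```

```text
time_s: 4.35
eef_pos: [529.0, -30.3, 42.2]
eef_rot: [[-0.967, -0.255, 0.0], [-0.255, 0.967, -0.0], [0.0, -0.0, -1.0]]
ft_force: [-0.1, -0.4, -1.0]
gripper_width: -0.1
finger_force: 0.0
```

```bash
python3 -c "
from h import *
a,T=cam('wrist');P=cloud(a,T)
s,T2=cam('scene')
A=a['image'][:,:,::-1];B=cv2.resize(s['image'][170:280,240:400][...,::-1],(640,440),interpolation=cv2.INTER_CUBIC)[:200]
B=cv2.resize(s['image'][170:245,270:390][...,::-1],(640,400),interpolation=cv2.INTER_CUBIC)
cv2.imwrite('pics/w4.png',cv2.resize(np.vstack([A[120:400],B]),(560,595)))
for r in (205,215,225,235,245,255,265,275,285): print(r,[tuple(P[r,c].round(0).astype(int)) for c in (290,300,310,320,330,340)])
print(manip.state()['joint_positions'])"
```

```text
205 [(np.int64(520), np.int64(-49), np.int64(30)), (np.int64(516), np.int64(-44), np.int64(40)), (np.int64(514), np.int64(-39), np.int64(43)), (np.int64(512), np.int64(-34), np.int64(42)), (np.int64(511), np.int64(-29), np.int64(41)), (np.int64(511), np.int64(-23), np.int64(39))]
215 [(np.int64(526), np.int64(-48), np.int64(31)), (np.int64(515), np.int64(-43), np.int64(60)), (np.int64(513), np.int64(-39), np.int64(60)), (np.int64(512), np.int64(-34), np.int64(59)), (np.int64(511), np.int64(-29), np.int64(59)), (np.int64(510), np.int64(-24), np.int64(58))]
225 [(np.int64(531), np.int64(-47), np.int64(33)), (np.int64(518), np.int64(-42), np.int64(63)), (np.int64(517), np.int64(-38), np.int64(64)), (np.int64(516), np.int64(-33), np.int64(64)), (np.int64(515), np.int64(-28), np.int64(63)), (np.int64(514), np.int64(-24), np.int64(63))]
235 [(np.int64(537), np.int64(-45), np.int64(32)), (np.int64(523), np.int64(-41), np.int64(64)), (np.int64(522), np.int64(-36), np.int64(63)), (np.int64(521), np.int64(-32), np.int64(63)), (np.int64(520), np.int64(-27), np.int64(62)), (np.int64(519), np.int
[... 842 characters left out ...]
.int64(-24), np.int64(91))]
275 [(np.int64(525), np.int64(-43), np.int64(101)), (np.int64(520), np.int64(-39), np.int64(108)), (np.int64(519), np.int64(-36), np.int64(107)), (np.int64(518), np.int64(-33), np.int64(108)), (np.int64(518), np.int64(-29), np.int64(107)), (np.int64(521), np.int64(-24), np.int64(100))]
285 [(np.int64(519), np.int64(-43), np.int64(118)), (np.int64(517), np.int64(-40), np.int64(119)), (np.int64(518), np.int64(-36), np.int64(116)), (np.int64(520), np.int64(-32), np.int64(111)), (np.int64(516), np.int64(-30), np.int64(117)), (np.int64(514), np.int64(-27), np.int64(119))]
[-5.72283562e-02  3.03350269e-01 -4.47168480e-01  8.20274567e-01
 -2.35791887e-05 -3.15376694e-01]
```

View pics/w4.png

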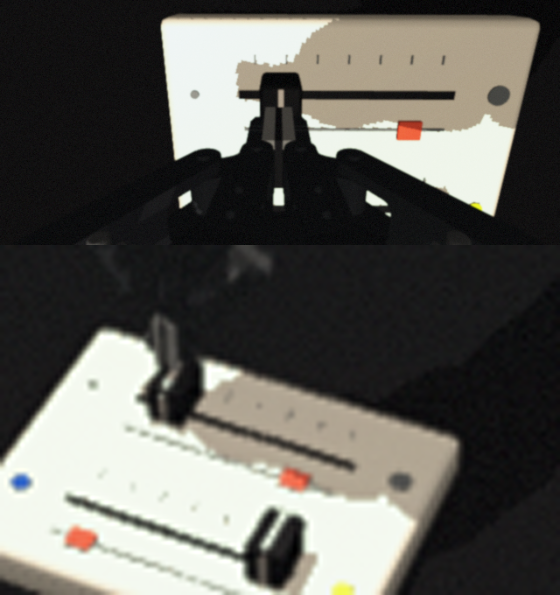

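Depth readings put the closed fingertips at z of about 76, with the grip top at 62–64. So the fingers end about 30 mm above the reported TCP, and they closed above the grip. I'll open and descend gently, watching the force.

```bash
python3 -m creep '[[100,0,0,0,0,0,0],[100,0,0,0,0,0,0],[100,0,0,0,0,0,0],[100,0,0,0,0,0,0],[100,0,0,0.006,0,0,0],[100,0,0,0.012,0,0,0],[100,0,0,0.018,0,0,0],[100,0,0,0.02,0,0,0]]' 20
python3 -c "
from h import *
a,T=cam('wrist');P=cloud(a,T);s=manip.state();print(s['eef_pos'],s['ft_force'],s['gripper_width'],a['T_tool_cam'])
R=np.array(s['eef_rot']);Q=(P-s['eef_pos'])@R
m=(abs(Q[...,0])<14)&(abs(abs(Q[...,1])-48)<12)&(a['range_z']>0)&(P[...,2]>36)
for sg in(1,-1):
  k=m&(np.sign(Q[...,1])==sg);print(sg,k.sum(),np.percentile(Q[k][:,2],[90,97,100]),np.percentile(P[k][:,2],[0,3,10]))
"
```

```text
time_s: 5.25
eef_pos: [528.6, -30.3, 31.6]
eef_rot: [[-0.967, -0.255, -0.001], [-0.255, 0.967, 0.0], [0.001, 0.0, -1.0]]
ft_force: [0.2, -0.5, 0.6]
gripper_width: 85.2
finger_force: 0.0
[528.61914675 -30.27085398  31.64051928] [0.47427995 0.08933345 0.91236262] 85.48138337127114 [[ 9.09446922e-04  9.61331951e-01  2.75390729e-01  6.95972677e+01]
 [ 9.99998770e-01 -1.22616100e-03  9.77890369e-04 -1.24107877e-01]
 [ 1.27775063e-03  2.75389501e-01 -9.61331884e-01 -1.73861529e+02]
 [ 0.00000000e+00  0.00000000e+00  0.00000000e+00  1.00000000e+00]]
1 8470 [-58.31313032 -50.42202796 -44.18166343] [75.83616486 82.08283906 89.97074733]
-1 8002 [-57.86694716 -50.20152145 -43.82388068] [75.44682437 81.83837805 89.49997123]
```

Open fingertips lie 44 mm behind the TCP, so about 31 mm when shut. For tips at about 42 mm, the TCP has to go to z of about 8.

```bash
python3 -m creep '[[100,0,0,0.012,0,0,0],[100,0,0,0.024,0,0,0],[100,0,0,0.036,0,0,0],[100,0,0,0.046,0,0,0],[0,0,0,0.046,0,0,0],[0,0,0,0.046,0,0,0],[0,0,0,0.046,0,0,0],[0,0,0,0.046,0,0,0]]' 20
```

```text
time_s: 6.1
eef_pos: [529.3, -30.3, 9.5]
eef_rot: [[-0.967, -0.255, 0.001], [-0.255, 0.967, -0.0], [-0.001, -0.0, -1.0]]
ft_force: [0.1, -0.1, -0.5]
gripper_width: 28.4
finger_force: 0.0
```

```bash
python3 -m creep '[[0,0,0,0,0,0,0],[0,0,0,0,0,0,0],[0,0,0,0,0,0,0],[0,0,0.01,0,0,0,0],[0,0,0.03,0,0,0,0],[0,0,0.05,0,0,0,0],[0,0,0.065,0,0,0,0],[0,0,0.07,0,0,0,0]]' 20
```

```text
time_s: 6.9
eef_pos: [520.3, 4.7, 9.6]
eef_rot: [[-0.967, -0.256, 0.001], [-0.256, 0.967, -0.0], [-0.001, -0.0, -1.0]]
ft_force: [-0.3, -2.3, 4.6]
gripper_width: 24.0
finger_force: 25.5
```

Gripped at 24.0 mm. 52 mm remains.

```bash
python3 -m creep '[[0,0,0.01,0,0,0,0],[0,0,0.03,0,0,0,0],[0,0,0.05,0,0,0,0],[0,0,0.07,0,0,0,0],[0,0,0.09,0,0,0,0],[0,0,0.1,0,0,0,0],[0,0,0.104,0,0,0,0],[0,0,0.104,0,0,0,0]]' 20
python3 -c "
from h import *
a,T=cam('wrist');s=manip.state();p=np.array(s['eef_pos'])[:2];C=np.array([561.3,23.6]);print(p,(p-C)@[-.25,.968],(p-C)@[.968,.25])
cv2.imwrite('pics/w5.png',a['image'][...,::-1])
hsv=cv2.cvtColor(a['image'],cv2.COLOR_RGB2HSV);red=((hsv[...,1]>120)&((hsv[...,0]<12)|(hsv[...,0]>170))&(hsv[...,2]>120)).astype(np.uint8)
n,L,S,Ce=cv2.connectedComponentsWithStats(red)
for i in range(1,n):
  if S[i,4]>60:print(S[i],Ce[i],ray(a,T,Ce[i],33.))"
```

```text
time_s: 7.7
eef_pos: [507.2, 55.1, 9.6]
eef_rot: [[-0.967, -0.256, 0.001], [-0.256, 0.967, 0.001], [-0.001, 0.001, -1.0]]
ft_force: [0.6, -0.6, 5.7]
gripper_width: 23.1
finger_force: 25.6
[507.16710652  55.09926759] 44.024514398376326 -44.52582398987443
```

View pics/w5.png

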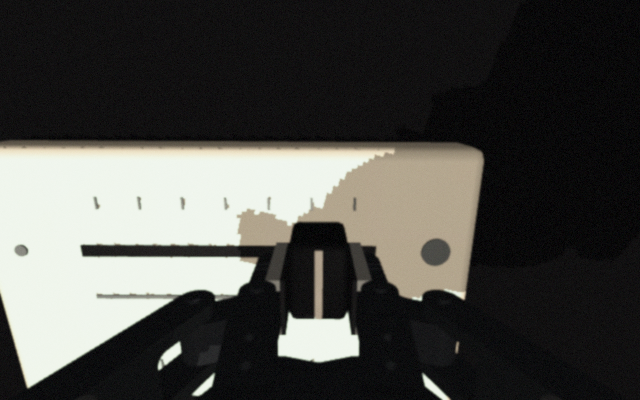

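The grip's line (318,285) is centred between the fingers, and it is at local y 44.0, level with the marker. Release, lift and cross over to the warm grip.

```bash
python3 -m creep '[[100,0,0,0,0,0,0],[100,0,0,0,0,0,0],[100,0,0,0,0,0,0],[100,0,0,0,0,0,0],[100,0,0,-0.03,0,0,0],[100,0,0,-0.08,0,0,0],[100,0,0,-0.13,0,0,0],[100,0,0,-0.14,0,0,0]]' 20
python3 -m creep '[[100,-0.02,0.003,0,0,0,0],[100,-0.06,0.01,0,0,0,0],[100,-0.1,0.017,0,0,0,0],[100,-0.14,0.024,0,0,0,0],[100,-0.168,0.028,0,0,0,0],[100,-0.178,0.029,0,0,0,0],[100,-0.178,0.029,0,0,0,0],[100,-0.178,0.029,0,0,0,0]]'
python3 - <<'E'
from h import *
d,T=cam('wrist');P=cloud(d,T);s=manip.state();C=np.array([561.3,23.6]);ey=np.array([-.25,.968]);ex=np.array([.968,.25])
cv2.imwrite('pics/w6.png',d['image'][...,::-1]);p=np.array(s['eef_pos']);print(p,(p[:2]-C)@ex,(p[:2]-C)@ey)
D=P[...,:2]-C;x=D@ex;y=D@ey
for lo,hi in((-70,-20),(20,70)):
  m=((P[...,2]>58)&(P[...,2]<68)&(x>lo)&(x<hi)&(abs(y)<80)).astype(np.uint8)
  n,L,S,Ce=cv2.connectedComponentsWithStats(m);i=1+S[1:,4].argmax() if n>1 else 0
  if i:print(S[i],'x',x[L==i].min(),x[L==i].max(),'y',y[L==i].min(),y[L==i].max(),ray(d,T,Ce[i],62.))
E
```

```text
time_s: 8.55
eef_pos: [508.7, 54.0, 81.7]
eef_rot: [[-0.967, -0.255, 0.004], [-0.255, 0.967, 0.001], [-0.004, -0.0, -1.0]]
ft_force: [1.0, 0.3, 0.7]
gripper_width: 85.5
finger_force: 0.0
time_s: 9.35
eef_pos: [588.2, 90.3, 78.3]
eef_rot: [[-0.967, -0.255, -0.002], [-0.255, 0.967, -0.0], [0.002, 0.0, -1.0]]
ft_force: [0.5, -0.3, 0.2]
gripper_width: 84.9
finger_force: 0.0
[588.16000348  90.26629185  78.5485227 ] 42.66705633361423 57.81796964067897
[ 269   31   46   71 3093] x -62.107334176190214 -27.39885913526274 y 31.24130441473408 54.97998567311668 [506.73150658  54.32404457  62.        ]
[ 302  199   41   56 2172] x 27.622879425509538 62.87506714624046 y 47.92319208999722 71.76548462070572 [588.62273323  92.37004641  62.        ]
```

View pics/w6.png

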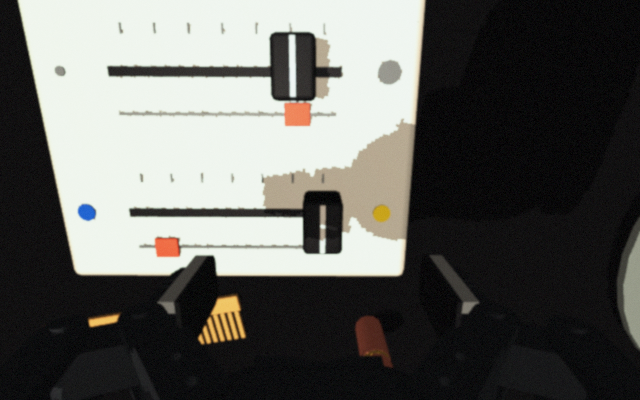

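The bright grip is at y 43.1 against its marker at 44, so it is done. The warm grip is at local (45.2, 59.8). Descend and grasp.

```bash
python3 -m creep '[[100,-0.004,0.004,0.02,0,0,0],[100,-0.004,0.004,0.06,0,0,0],[100,-0.004,0.004,0.1,0,0,0],[100,-0.004,0.004,0.125,0,0,0],[100,-0.004,0.004,0.138,0,0,0],[0,-0.004,0.004,0.138,0,0,0],[0,-0.004,0.004,0.138,0,0,0],[0,-0.004,0.004,0.138,0,0,0]]' 20
python3 -m creep '[[0,0,0,0,0,0,0],[0,0,0,0,0,0,0],[0,0,0,0,0,0,0],[0,0,0,0,0,0,0],[0,0,-0.01,0,0,0,0],[0,0,-0.03,0,0,0,0],[0,0,-0.05,0,0,0,0],[0,0,-0.06,0,0,0,0]]' 20
```

```text
time_s: 10.2
eef_pos: [591.5, 93.2, 11.2]
eef_rot: [[-0.967, -0.255, 0.002], [-0.255, 0.967, 0.0], [-0.002, -0.0, -1.0]]
ft_force: [-1.4, 0.1, -0.3]
gripper_width: 44.2
finger_force: 0.0
time_s: 11.0
eef_pos: [598.9, 64.1, 11.1]
eef_rot: [[-0.967, -0.255, 0.001], [-0.255, 0.967, 0.001], [-0.001, 0.001, -1.0]]
ft_force: [-1.3, 1.6, 6.4]
gripper_width: 23.6
finger_force: 25.4
```

```bash
python3 -m creep '[[0,0,-0.015,0,0,0,0],[0,0,-0.04,0,0,0,0],[0,0,-0.07,0,0,0,0],[0,0,-0.1,0,0,0,0],[0,0,-0.13,0,0,0,0],[0,0,-0.148,0,0,0,0],[0,0,-0.154,0,0,0,0],[0,0,-0.154,0,0,0,0]]' 20
```

```text
time_s: 11.8
eef_pos: [618.4, -11.3, 11.0]
eef_rot: [[-0.967, -0.254, 0.001], [-0.255, 0.967, -0.001], [-0.001, -0.001, -1.0]]
ft_force: [-2.1, -1.1, 6.1]
gripper_width: 23.2
finger_force: 25.5
```

Local y is -48.1 against the marker at -47.3. Release, lift and check.

```bash
python3 -m creep '[[100,0,0,0,0,0,0],[100,0,0,0,0,0,0],[100,0,0,0,0,0,0],[100,0,0,0,0,0,0],[100,0,0,-0.03,0,0,0],[100,0,0,-0.08,0,0,0],[100,0,0,-0.13,0,0,0],[100,0,0,-0.16,0,0,0]]' 20
python3 -m creep '[[100,0.01,0,-0.04,0,0,0],[100,0.03,0,-0.1,0,0,0],[100,0.05,0,-0.16,0,0,0],[100,0.07,0,-0.2,0,0,0],[100,0.08,0,-0.22,0,0,0],[100,0.08,0,-0.22,0,0,0],[100,0.08,0,-0.22,0,0,0],[100,0.08,0,-0.22,0,0,0]]'
python3 - <<'E'
from h import *
d,T=cam('wrist');P=cloud(d,T);C=np.array([561.3,23.6]);ey=np.array([-.25,.968]);ex=np.array([.968,.25])
cv2.imwrite('pics/w7.png',d['image'][...,::-1])
D=P[...,:2]-C;x=D@ex;y=D@ey;hsv=cv2.cvtColor(d['image'],cv2.COLOR_RGB2HSV)
red=(hsv[...,1]>120)&((hsv[...,0]<12)|(hsv[...,0]>170))&(hsv[...,2]>120)
for lo,hi in((-70,-10),(20,80)):
  w=(x>lo)&(x<hi)&(abs(y)<90)
  for m,z in((w&(P[...,2]>57)&(P[...,2]<68),62.),(w&red&(P[...,2]<45),33.)):
    n,L,S,Ce=cv2.connectedComponentsWithStats(m.astype(np.uint8));i=1+S[1:,4].argmax()
    print(z,S[i],'y',y[L==i].min(),y[L==i].max(),(ray(d,T,Ce[i],z)[:2]-C)@ey)
E
```

```text
time_s: 12.6
eef_pos: [619.2, -10.4, 93.5]
eef_rot: [[-0.967, -0.255, 0.003], [-0.255, 0.967, -0.0], [-0.003, -0.001, -1.0]]
ft_force: [0.8, 0.0, -0.1]
gripper_width: 85.2
finger_force: 0.0
time_s: 13.4
eef_pos: [578.7, -20.5, 198.8]
eef_rot: [[-0.967, -0.256, -0.002], [-0.256, 0.967, 0.0], [0.002, 0.001, -1.0]]
ft_force: [-0.2, 0.0, -0.7]
gripper_width: 85.4
finger_force: 0.0
62.0 [ 404  105   31   40 1041] y 30.631297880625386 55.068073054749256 42.169503486293934
33.0 [402 143  17  14 187] y 35.7645561657084 52.610676852184234 43.65807337074986
62.0 [304 202  25  35 836] y -60.77565677047336 -37.29650022991957 -49.05560994383522
33.0 [311 236  14   4  49] y -54.435060603903054 -40.58040685640123 -47.2897304162455
```

View pics/w7.png

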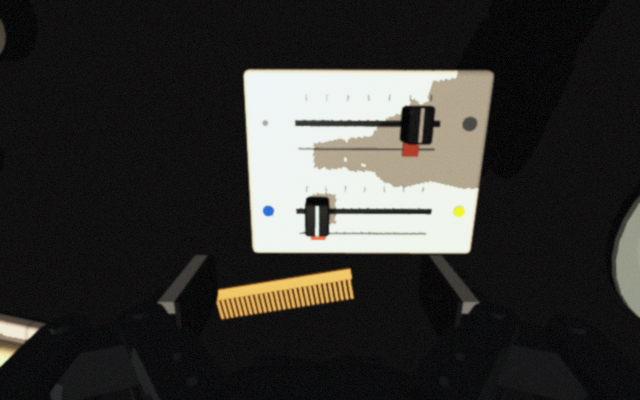

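Both grips sit beside their markers, at (417,124)/(410,149) and (317,217)/(318,238). The offsets are within 2 mm and the arm is clear.

```bash
python3 -c "
from workcell import hand_in;print(hand_in())"
```

```text
the job is handed in; nothing more can be done
None
```

Both grips are set to their markers, each within about 2 mm by the last camera check; the arm is clear of everything and the job is handed in at about 13.5 s, with no verdict returned.

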